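# Seat a chocolate block in the slicing jig and clamp it with the inner knob

### The job

Slide the chocolate block along the slicing jig's bed until it is fully home against the end stop, then turn the inner bar knob on the bridge clockwise until the clamp pad holds the block firmly but gently (about 10 N; the chocolate cracks if pressed much harder), and let go. The outer knob round it is already set: do not let it turn. Leave everything else on the table where it is.

Things in the scene. Friction and masses are not known exactly. Their poses are not given: they have to be found in the camera images.
- jig: Slicing jig fixed to the table: white base plate 300 x 160 x 14 mm, with a metal bridge across it. Origin: at table height under the middle of the bridge, on the knobs' axis; x along the bed towards the end stop, y across, z up; all offsets below are in this frame. Base: x -220 to +80 mm. Its bed (z 14 mm) is a channel 55 mm wide between rails to z 28 mm, open towards -x.
- end_stop (a point): Middle of the end stop's face, at x +50, z 25 mm of the jig; the stop is a metal block across the far end of the channel, its top at z 36 mm. The block must end touching it.
- bridge_top (a point): Middle of the bridge's top, at z 118 mm, on the knobs' vertical axis. The bridge spans x -33 to +33 mm and y -75 to +75 mm, on two posts at y +-62 mm; the knobs stand on it.
- block_centre (a point): Centre (half-way up) of the brown chocolate block lying in the channel: 160 mm long (along x), 50 wide, 30 high, about 0.3 kg, top at z 44 mm. It starts 20 to 45 mm short of the end stop, its far part under the bridge, its near end sticking out towards -x to be pushed. Fully home, its centre is at x -30 mm and its near end at x -110 mm. A held press of 6 to 16 N suits it; over 23 N cracks it.
- foot: Clamp carriage: metal crossbar 36 x 92 x 16 mm under the bridge; origin: centre of its underside. It goes down 8 mm per rad of inner knob. Below it a stem with a rubber pad 22 mm wide, whose length the last user set and nobody measured: at knob angle 0 the pad is anywhere from 2.5 to 10.5 mm above the block, so contact must be felt. Then the press grows by roughly 150 N per further rad.
- inner (a joint): Angle of the inner knob in rad; grows as it turns clockwise seen from above (pad goes down), range 0 to 1.7, starts at 0 to 0.12. It always drags with 0.18 N m, stays where it is left even under load, and needs 0.008 N m more for each newton at the pad (10 N: about 0.26 N m in all while turning; felt between steps, at rest, the drag may show less, but the rise is the same).
- inner_grip (a point): Grip point of the inner knob, on the knobs' axis at z 152 mm. The inner knob is a straight metal bar 32 mm long, 10 mm thick, its flat sides clear from z 138 mm up to its top at z 162 mm, over a round skirt 26 mm wide. This point's x lies along the bar (along the jig's x at angle 0), y across its thickness, z up.
- outer_lug (a point): Lug, 10 mm wide, on the rim of the outer knob, 38 mm from the axis. The outer knob is a flat black disc under the inner one, 64 mm wide, from z 118 to 133 mm. It turns very easily (0.03 N m): anything rubbing its top or lug moves it. It starts at any angle and must not be turned (over 0.08 rad, 3 mm at the lug, counts as turned).
- spare_block_centre (a point): Centre of a second, spare chocolate block of the same size that lies on the table beside the jig, not in it; leave it alone.
- bowl: White ceramic bowl 90 mm wide, 40 mm high, beside the jig; origin under its centre. Leave it alone.
- jar: Glass jar 60 mm wide, 75 mm high; origin under its centre. Leave it alone.
- spatula: Wooden-handled spatula lying on the table. Leave it alone.
- tongs: Red-handled tongs 240 mm long lying on the table. Leave them alone.
- ticket: Blank price card on a stick with a round wooden foot, 165 mm high; origin under the foot. Leave it alone.
- cup: Blue cup 70 mm wide, 60 mm high; origin under its centre. Leave it alone.
There are look-alikes about, which are no part of the job. What is shaped like the part that bears block_centre but pink is not meant.

How it is judged (in metres and radians):
On the way:
1. the block is fully home against the end stop (within 3 mm), the pad not yet pressing it (x of block_centre in the frame of jig above -0.033 m and contact force between foot and block below 1 N), for 0.2 s.
At the end, for the whole second after the job is handed in: The block lies still, fully home against the end stop (within 3 mm), the clamp pad presses it with 6 to 16 N, the outer knob is within 3 mm at its lug (0.08 rad) of where it was, and nothing else was disturbed (x of block_centre in the frame of jig above -0.033 m and contact force between foot and block between 6 and 16 N and distance of outer_lug from where it was at the start of the episode below 0.003 m and linear speed of block below 0.01 m/s); the robot touches nothing.
It fails at once if the block is pressed with more than 23 N by the clamp pad and cracks (contact force between foot and block above 23 N).
It fails at once if the outer knob is turned: its lug moves more than 3 mm (distance of outer_lug from where it was at the start of the episode above 0.003 m).
It fails at once if a bystander is shifted more than 25 mm (distance of any of spare_block_centre, bowl, jar, spatula, tongs, ticket, cup from where it was at the start of the episode above 0.025 m).
It also fails if it takes over 72 s, if anything falls off the work surface, if the arm or the gripper's body presses on something with over 40 N, if the wrist force passes 120 N, or if a joint passes its speed limit or range.

### The arm

A 7-joint arm with a two-finger parallel gripper is mounted at the origin on the work surface. World frame = base frame: x ahead of the robot, y to its left, z up, the work surface at z = 0. Lengths are in mm, angles in rad, forces in N, time in s.
With the tool pointing down it reaches from about 400 to 850 mm from the base axis. Payload 4.5 kg.
Tool frame: the origin (TCP) lies on the centre line of the jaws, within the pads' length; the fingertips stand 25 mm ahead of it and the grasp point (between the pads) lies 6 mm ahead of it; y points along the fingers, z is the direction in which the jaws open and shut, and the axes are right-handed (so a half turn about y gives the same grasp; the last joint's range is limited). The gripper opens to 88 mm and grips with 3 to 60 N. Pads are 18 mm wide; open, the fingers measure 123 mm over their backs; the gripper's body (75 mm by 187 mm) begins 45 mm behind the grasp point.
Start: joints at [-1.221, 0.689, -0.195, 1.565, 0.157, 0.902, -0.215], TCP at [194.091, 594.121, 263.743] pointing down, gripper open.
Joint ranges: [-3.01, 3.01], [-0.46, 2.08], [-1.47, 1.51], [0.13, 2.56], [-1, 4.14], [0.04, 2.09], [-2.66, 2.66]. Speed limits (rad/s): [2.57, 2.57, 3.14, 3.14, 3.14, 3.14, 3.14].

### API

Orientations are given as a unit quaternion [w, x, y, z].
In Python, from bench import env gives the robot as it stands. The module is installed in compiled form; this text tells all that it offers.
- The arm moves only by the tool carry_out, never from a script. Its argument "targets" is one flat list of numbers, 7 for each row, row after row: the shift along the tool's x, y, z in cm, then the turn, a rotation vector about the tool's x, y, z in rad, then the opening, from 0 (shut) to 1 (fully open). In form: [x, y, z, rx, ry, rz, fingers, x, y, z, rx, ry, rz, fingers, ...]. A call has 1 to 20 rows; each row is the pose to reach, as a shift and turn from the pose measured when the call began, along the tool's axes at that moment; what a row does not reach only later rows make up. A row lasts 1/10 s, in which the tool goes at most 50 mm and 8.59 degrees, less where a joint would pass 70% of its speed; a pose out of reach is approached as far as the arm can. A call with a gripper value outside its range is refused whole. The fingers move at their own pace and stop on an object; the grip force is fixed at half the most. Time passes only in rows, so rows that repeat a pose let the fingers close. It gives the time, the measured TCP pose, the force and the opening at its end, in the units of the state.
- env.state(): the state, without advancing time (a new reading comes with each control period).
- env.capture(name): name is "scene" or "top" or "wrist"; returns a dict with "pixels" (480x640x3 uint8, red, green, blue), "mtx" (3x3 intrinsics, pixels), "extrinsics" (4x4, takes a point from world to camera coordinates). Camera axes: x right, y up, looking along -z (the intrinsics and any distortion apply to the point x, -y, -z); pixel columns grow to the right and rows downward; lengths in mm; the calibration is good to about 2 mm. A picture is of the moment at which its call begins. There is no depth.
- env.hand_in(): hands the job in, once; it reports no verdict.
The state is a dict: "clock": time; "qpos": joint angles; "dq": joint speeds; "joint_torque": joint torques, N m; "position": TCP position; "tcp_rot": TCP orientation; "contact_force": force on the tool from outside, world axes, zero at the start; "wrist_torque": the same for the moment, N m; "width": finger opening in mm.
Only numpy, scipy, OpenCV 4.12 (cv2) and the standard library are available. Lean on these libraries where they do the work, as an engineer would, in place of code of your own. Each camera call takes 0.05 s, during which the arm holds its last target. There are 200 camera calls.

## Working session

There is one attempt and no reset: what is moved stays moved. The work goes in short steps, Python scripts to look and compute and a tool call to move; the robot and the scene stay as the last step left them, time stands still between calls to the robot, and variables do not carry over. Pictures are saved under pics/ and viewed, about 8 in all and at most 12, crops included, and the job is handed in when it is done.

Besides the shell and the picture viewer there is one more tool, called as name(argument=value, ...) on one line, values as JSON. carry_out: Moves the arm, as the interface text tells. Its arguments: {"type":"object","properties":{"targets":{"type":"array","items":{"type":"number"}}},"required":["targets"]}

```bash
mkdir -p pics; cat > h.py <<'E'
import numpy as np, cv2, pickle
from bench import env
def cap(n,f):
    c=env.capture(n); cv2.imwrite(f'pics/{f}.png',c['pixels'][:,:,::-1]); pickle.dump(c,open(f'pics/{f}.pkl','wb')); return c
def load(f): return pickle.load(open(f'pics/{f}.pkl','rb'))
def ray(c,u,v):
    K=np.array(c['mtx']);E=np.array(c['extrinsics']);d=np.linalg.inv(K)@[u,v,1];d=d*[1,-1,-1]
    R=E[:3,:3];return -R.T@E[:3,3], R.T@d/np.linalg.norm(d)
def atz(c,u,v,z):
    o,d=ray(c,u,v);return o+d*(z-o[2])/d[2]
def tri(*a):
    A=np.zeros((3,3));b=np.zeros(3);rs=[ray(*x) for x in a]
    for o,d in rs: P=np.eye(3)-np.outer(d,d);A+=P;b+=P@o
    p=np.linalg.solve(A,b);return p,[np.linalg.norm(np.cross(p-o,d)) for o,d in rs]
def proj(c,p):
    E=np.array(c['extrinsics']);q=E[:3,:3]@p+E[:3,3];q=np.array(c['mtx'])@(q*[1,-1,-1]);return q[:2]/q[2]
E
python3 - <<'E'
from h import *
s=env.state();print(s)
a=cap('scene','s0');b=cap('top','t0');cap('wrist','w0')
print({k:v for k,v in b.items() if k!='pixels'})
E
```

```text
{'clock': 0.0, 'qpos': array([-1.22123714,  0.68995779, -0.19451835,  1.56632153,  0.15730019,
        0.90249379, -0.21512778]), 'dq': array([-1.78925296e-03,  9.16469892e-05, -6.34884704e-04,  8.47990924e-04,
       -3.77292905e-04,  4.41625116e-04,  1.10693156e-03]), 'joint_torque': array([ 2.40330337e-04, -5.27558792e+01, -1.26670238e+00, -1.53428364e+01,
       -5.26233867e-02,  6.40137776e-03,  1.66007126e-04]), 'position': array([193.94963882, 593.54186141, 262.93244012]), 'tcp_rot': array([-0.69768523,  0.69894541, -0.11120875,  0.11110018]), 'contact_force': array([ 0.58273304,  0.0062859 , -0.11701186]), 'wrist_torque': array([ 0.01397734, -0.01775737, -0.0674347 ]), 'width': 88.10308357768203}
{'mtx': array([[521.39216235,   0.        , 323.24955016],
       [  0.        , 521.39216235, 242.73862188],
       [  0.        ,   0.        ,   1.        ]]), 'extrinsics': array([[-3.57606083e-03, -9.99983001e-01, -4.60529264e-03,
         1.58474780e+01],
       [ 9.88405564e-01, -4.23365182e-03,  1.51777854e-01,
        -5.52849535e+02],
       [-1.51794771e-01, -4.00913003e-03,  9.88403902e-01,
        -1.20401794e+03],
       [ 0.00000000e+00,  0.00000000e+00,  0.00000000e+00,
         1.00000000e+00]])}
```

View pics/t0.png

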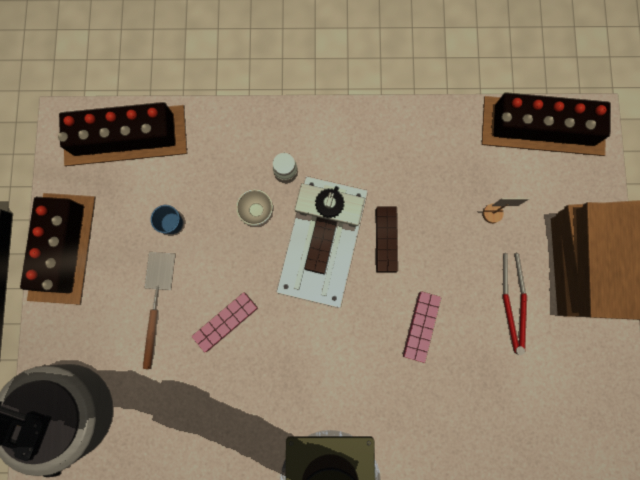

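View pics/s0.png

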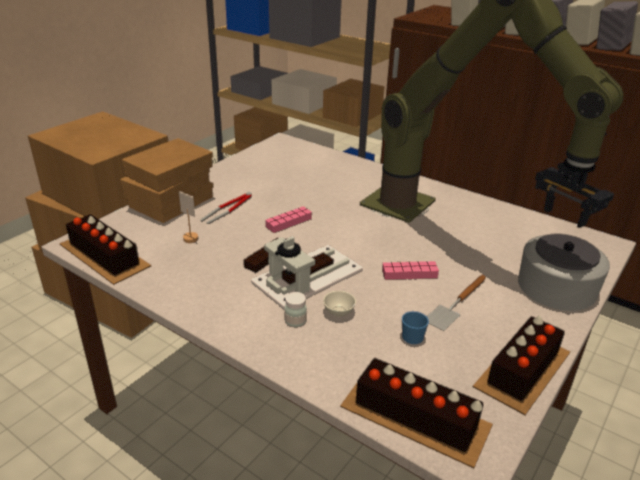

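The top view shows the jig with its bridge and knobs at about (330,203). Candidates for the block:
- Brown block in the channel at (320,246): this is the one I want.
- Spare brown block at (387,239), beside the jig.
- Pink look-alikes at (224,321) and (422,327).

Next I'll check this in close crops.

```bash
python3 - <<'E'
from h import *
a=cv2.imread('pics/t0.png')[170:315,265:405];b=cv2.imread('pics/s0.png')[225:310,240:370]
A=cv2.resize(a,None,fx=4,fy=4,interpolation=3);B=cv2.resize(b,None,fx=6,fy=6,interpolation=3)
cv2.imwrite('pics/ta.png',A);cv2.imwrite('pics/sb.png',B)
E
```

```text
(no output)
```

View pics/ta.png

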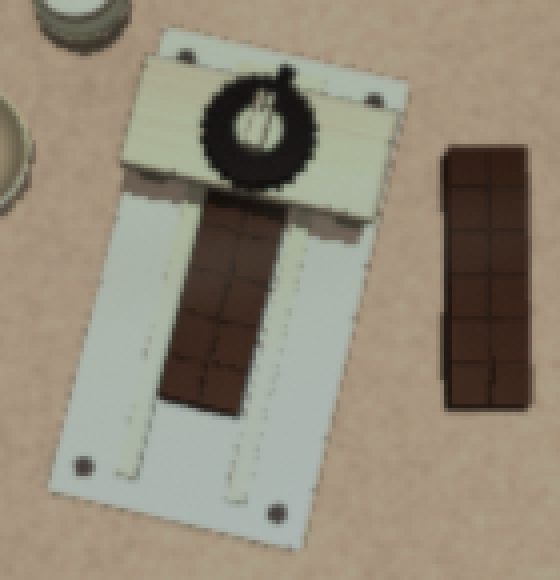

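View pics/sb.png

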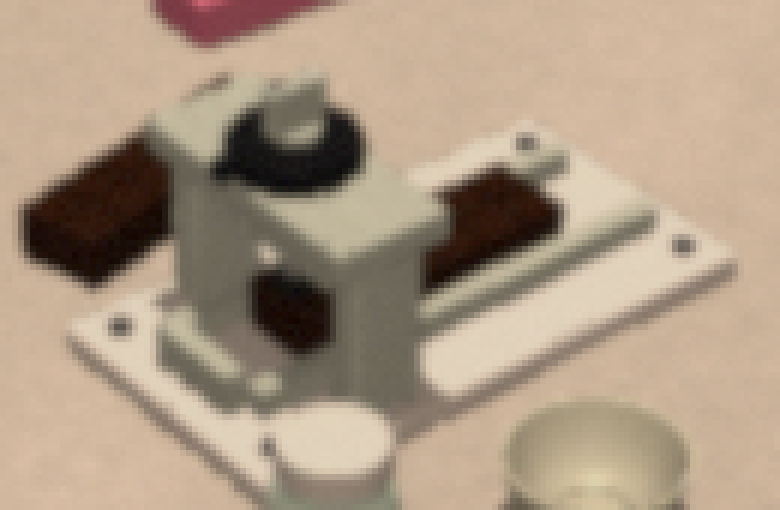

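The crops confirm the choice: the brown block lies between the rails, its near end at about ta (200,408). The bar knob at ta (262,120) sits over the black disc, with its lug at ta (287,72), towards the stop.

```bash
python3 - <<'E'
from h import *
t=load('t0');s=load('s0')
T=lambda x,y:(t,x/4+265-.4,y/4+170-.4); S=lambda x,y:(s,x/6+240-.4,y/6+225-.4)
# jig fit
loc=[(-220,80,14),(-220,-80,14),(80,-80,14),(80,80,14),(33,75,118),(33,-75,118),(-33,-75,118),(-33,75,118)]
px=[(50,491),(299,548),(408,81),(163,27),(148,55),(405,112),(375,220),(120,165)]
A=[];B=[]
for l,p in zip(loc,px):
    w=atz(*T(*p),l[2]);A.append(l[:2]);B.append(w[:2])
A=np.array(A,float);B=np.array(B)
ac=A.mean(0);bc=B.mean(0);H=(A-ac).T@(B-bc);th=np.arctan2(H[0,1]-H[1,0],H[0,0]+H[1,1])
R=np.array([[np.cos(th),-np.sin(th)],[np.sin(th),np.cos(th)]]);o=bc-R@ac
print('th',th,'o',o,'res',np.round(B-(A@R.T+o),1).tolist())
inv=lambda w:np.r_[R.T@(w[:2]-o),w[2]]
for n,p in dict(bl=(159,400),br=(240,417)).items(): print(n,inv(atz(*T(*p),44)))
for n,a,b in [('disc',(258,132),(293,148)),('nearR basecorner',(299,548),(530,122)),('nearL',(50,491),(738,262)),('brR',(405,112),(155,122)),('bridge-33,75',(120,165),(448,215)),('blk nearL',(159,400),(560,205)),('blk nearR',(240,417),(497,168)),('bar top', (262,112),(296,85)),('spare',(528,408),(145,125))]:
    p,e=tri(T(*a),S(*b));print(n,np.round(p,1),np.round(inv(p),1),np.round(e,1))
for f in [(36,0,125.)]: pass
print('lug',inv(atz(*T(287,72),125)))
E
```

```text
th -0.2351580343908167 o [630.73909265  -1.24205026] res [[1.3, -2.3], [3.9, 3.5], [-0.3, 3.4], [-2.2, -0.1], [-1.6, -1.7], [-0.7, -1.9], [1.1, 0.6], [-1.5, -1.4]]
bl [-152.31846858   25.10569186   44.        ]
br [-151.15349886  -23.89274739   44.        ]
disc [632.8  -1.4 124.2] [  2.1   0.3 124.2] [1.5 1.5]
nearR basecorner [402.6 -25.1  11.5] [-216.3  -76.4   11.5] [0.9 0.9]
nearL [437.3 126.    5.9] [-217.8   78.7    5.9] [0.2 0.2]
brR [644.  -81.7 113.3] [ 31.7 -75.2 113.3] [3. 3.]
bridge-33,75 [617.1  76.9 111. ] [-31.5  72.9 111. ] [1.8 1.8]
blk nearL [490.5  56.3  39.7] [-149.8   23.3   39.7] [3. 3.]
blk nearR [479.9   9.1  36.9] [-149.1  -25.1   36.9] [2. 2.]
bar top [634.3  -1.4 160. ] [  3.5   0.7 160. ] [0.9 0.9]
spare [ 499.9 -183.8   -7.8] [ -84.7 -208.    -7.8] [20.7 20.7]
lug [ 38.38980946  -6.800285   125.        ]
```

View pics/w0.png

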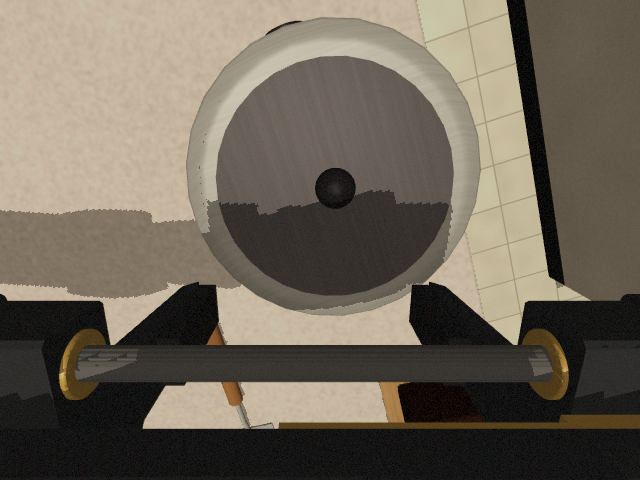

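The wrist view shows only the pot, since the tool is above it. Now I'll compute the move to a viewing pose over the near side of the jig.

```bash
cat >> h.py <<'E'
from scipy.spatial.transform import Rotation as Ro
TH=-0.2352;O=np.array([631.5,-1.3])
def cur():
    s=env.state();q=s['tcp_rot'];return s,np.array(s['position']),Ro.from_quat(np.r_[q[1:],q[0]])
def jig2w(p,th=None): th=TH if th is None else th;c,n=np.cos(th),np.sin(th);return np.array([O[0]+c*p[0]-n*p[1],O[1]+n*p[0]+c*p[1],p[2]])
def w2jig(w): c,n=np.cos(TH),np.sin(TH);d=w[:2]-O;return np.array([c*d[0]+n*d[1],-n*d[0]+c*d[1],w[2]])
def goal(pj,turn=0,flip=1):
    """tool: y down, z along flip*jig y, then turned clockwise by turn"""
    s,p,R=cur();a=TH+np.pi/2*flip-turn
    z=np.array([np.cos(a),np.sin(a),0]);y=np.array([0,0,-1.]);x=np.cross(y,z)
    G=Ro.from_matrix(np.c_[x,y,z]);return np.round(R.inv().apply(jig2w(pj)-p)/10,2),np.round((R.inv()*G).as_rotvec(),3)
def show():
    s,p,R=cur();m=R.as_matrix();print('t',round(s['clock'],2),'jig',np.round(w2jig(p),1),'q',np.round(s['qpos'],2),'F',np.round(s['contact_force'],1),'T',np.round(s['wrist_torque'],3),'w',round(s['width'],1),'zyaw',round(np.arctan2(m[1,2],m[0,2]),3),'down',np.round(m[:,1],3))
E
python3 - <<'E'
from h import *
show()
for f in(1,-1): print(goal((-175,0,230),0,f))
E
```

```text
t 0.15 jig [-564.1  476.6  263.1] q [-1.22  0.69 -0.19  1.57  0.16  0.9  -0.22] F [ 0.2 -0.7 -0.6] T [ 0.007 -0.036  0.1  ] w 88.3 zyaw 1.255 down [-0.    -0.001 -1.   ]
(array([ 42.62,   3.38, -44.37]), array([ 0.001, -0.081,  0.   ]))
(array([ 42.62,   3.38, -44.37]), array([-0.000e+00,  3.061e+00,  2.000e-03]))
```

carry_out(targets=[42.6,3.4,-44.4,0,-0.08,0,0,42.6,3.4,-44.4,0,-0.08,0,0,42.6,3.4,-44.4,0,-0.08,0,0,42.6,3.4,-44.4,0,-0.08,0,0,42.6,3.4,-44.4,0,-0.08,0,0,42.6,3.4,-44.4,0,-0.08,0,0,42.6,3.4,-44.4,0,-0.08,0,0,42.6,3.4,-44.4,0,-0.08,0,0,42.6,3.4,-44.4,0,-0.08,0,0,42.6,3.4,-44.4,0,-0.08,0,0,42.6,3.4,-44.4,0,-0.08,0,0,42.6,3.4,-44.4,0,-0.08,0,0,42.6,3.4,-44.4,0,-0.08,0,0,42.6,3.4,-44.4,0,-0.08,0,0,42.6,3.4,-44.4,0,-0.08,0,0,42.6,3.4,-44.4,0,-0.08,0,0,42.6,3.4,-44.4,0,-0.08,0,0,42.6,3.4,-44.4,0,-0.08,0,0])

```text
clock: 1.95
position: [460.8, 40.5, 229.9]
tcp_rot: [-0.702, 0.703, -0.082, 0.082]
contact_force: [-0.2, 0.3, 1.1]
width: 0.1
```

```bash
python3 - <<'E'
from h import *
show();cap('wrist','w1');show()
E
```

```text
t 1.95 jig [-175.8    0.9  229.9] q [ 0.01  0.55 -0.3   2.07  0.3   0.56  0.83] F [-0.2  0.3  1.1] T [-0.052  0.006  0.017] w 0.1 zyaw 1.338 down [-0.    -0.001 -1.   ]
t 2.0 jig [-175.7    0.6  229.9] q [ 0.01  0.55 -0.3   2.07  0.3   0.56  0.83] F [0.3 0.4 0.4] T [ 0.043 -0.036 -0.068] w 0.7 zyaw 1.337 down [-0.    -0.001 -1.   ]
```

View pics/w1.png

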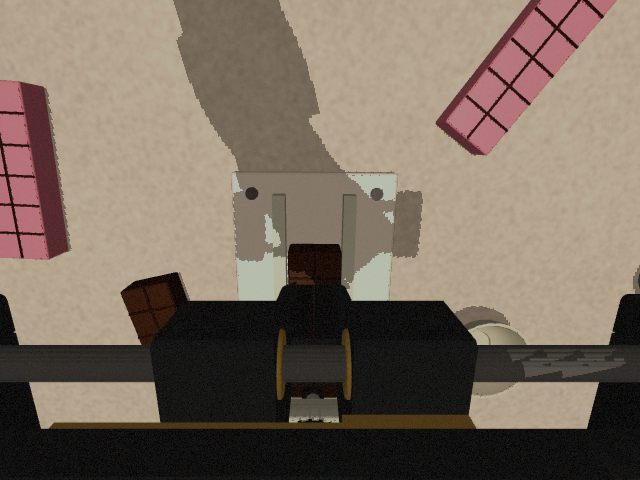

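The wrist view shows the base's near corners at (232,172) and (397,174), and the block's near end at (288,244) to (342,245). The closed fingers are in line with the channel.

```bash
python3 - <<'E'
from h import *
w=load('w1')
for u,v,z in [(232,172,14),(397,174,14),(273,194,28),(356,194,28),(288,244,44),(342,245,44)]: print(u,v,np.round(w2jig(atz(w,u,v,z)),1))
print(goal((-180,0,57))); 
E
```

```text
232 172 [-219.6  -76.9   14. ]
397 174 [-218.2   79.5   14. ]
273 194 [-200.8  -37.    28. ]
356 194 [-201.1   39.6   28. ]
288 244 [-157.5  -22.7   44. ]
342 245 [-156.7   26.6   44. ]
(array([-0.43, 17.29, -0.04]), array([ 0.001,  0.001, -0.   ]))
```

carry_out(targets=[-0.4,5,0,0,0,0,0,-0.4,10,0,0,0,0,0,-0.4,14,0,0,0,0,0,-0.4,16,0,0,0,0,0,-0.4,17.3,0,0,0,0,0,-0.4,17.3,0,0,0,0,0,-0.4,17.3,0,0,0,0,0])

```text
clock: 2.7
position: [457.0, 41.4, 57.1]
tcp_rot: [-0.702, 0.703, -0.082, 0.082]
contact_force: [-0.2, -0.2, -0.5]
width: 0.5
```

```bash
python3 - <<'E'
from h import *
show();print(goal((-120,0.8,57)))
E
```

```text
t 2.7 jig [-179.7    0.8   57.1] q [-0.17  0.89 -0.04  2.2   0.47  0.07  0.68] F [-0.2 -0.2 -0.5] T [ 0.012 -0.005  0.019] w 0.5 zyaw 1.338 down [-0.    -0.001 -1.   ]
(array([ 5.97,  0.01, -0.02]), array([ 0.001,  0.002, -0.   ]))
```

Push slowly: 5 cm first, then feel for the stop.

carry_out(targets=[0.6,0,0,0,0,0,0,1.2,0,0,0,0,0,0,1.8,0,0,0,0,0,0,2.3,0,0,0,0,0,0,2.7,0,0,0,0,0,0,3.1,0,0,0,0,0,0,3.5,0,0,0,0,0,0,3.9,0,0,0,0,0,0,4.3,0,0,0,0,0,0,4.6,0,0,0,0,0,0,4.9,0,0,0,0,0,0,5.2,0,0,0,0,0,0])

```text
clock: 3.9
position: [507.7, 29.3, 57.0]
tcp_rot: [-0.702, 0.703, -0.082, 0.082]
contact_force: [-3.6, 0.9, 1.8]
width: 0.6
```

```bash
python3 -c "
from h import *
show()"
```

```text
t 3.9 jig [-127.5    1.    57. ] q [-0.07  0.9  -0.13  2.05  0.47  0.22  0.72] F [-3.6  0.9  1.8] T [0.189 0.633 0.046] w 0.6 zyaw 1.338 down [-0.    -0.001 -1.   ]
```

carry_out(targets=[0.2,0,0,0,0,0,0,0.4,0,0,0,0,0,0,0.5,0,0,0,0,0,0,0.6,0,0,0,0,0,0])

```text
clock: 4.3
position: [513.6, 28.0, 57.0]
tcp_rot: [-0.702, 0.703, -0.082, 0.082]
contact_force: [-3.2, -0.0, 3.0]
width: 0.4
```

carry_out(targets=[0.1,0,0,0,0,0,0,0.2,0,0,0,0,0,0])

```text
clock: 4.5
position: [514.9, 27.6, 57.0]
tcp_rot: [-0.702, 0.703, -0.083, 0.081]
contact_force: [-6.1, 2.3, 4.4]
width: 0.7
```

carry_out(targets=[0.1,0,0,0,0,0,0,0.2,0,0,0,0,0,0])

```text
clock: 4.7
position: [514.9, 27.6, 57.0]
tcp_rot: [-0.702, 0.703, -0.084, 0.08]
contact_force: [-7.6, 3.1, 7.6]
width: 0.6
```

carry_out(targets=[0.15,0,0,0,0,0,0,0.3,0,0,0,0,0,0,0.3,0,0,0,0,0,0])

```text
clock: 5.0
position: [515.1, 27.6, 56.9]
tcp_rot: [-0.702, 0.703, -0.085, 0.078]
contact_force: [-8.6, 3.4, 7.2]
width: 0.4
```

```bash
python3 - <<'E'
from h import *
show();cap('scene','s1');cap('top','t1')
b=cv2.imread('pics/s1.png')[225:310,240:370];a=cv2.imread('pics/t1.png')[170:255,290:380]
B=cv2.resize(b,None,fx=6,fy=6,interpolation=3)[:, :460];A=cv2.resize(a,(340,510),interpolation=3)[:,:340]
cv2.imwrite('pics/sb1.png',np.hstack([B,A]))
E
```

```text
t 5.0 jig [-120.     0.9   56.9] q [-0.05  0.91 -0.15  2.02  0.47  0.26  0.74] F [-8.6  3.4  7.2] T [ 0.526  1.735 -0.023] w 0.4 zyaw 1.34 down [-0.011 -0.001 -1.   ]
```

View pics/sb1.png

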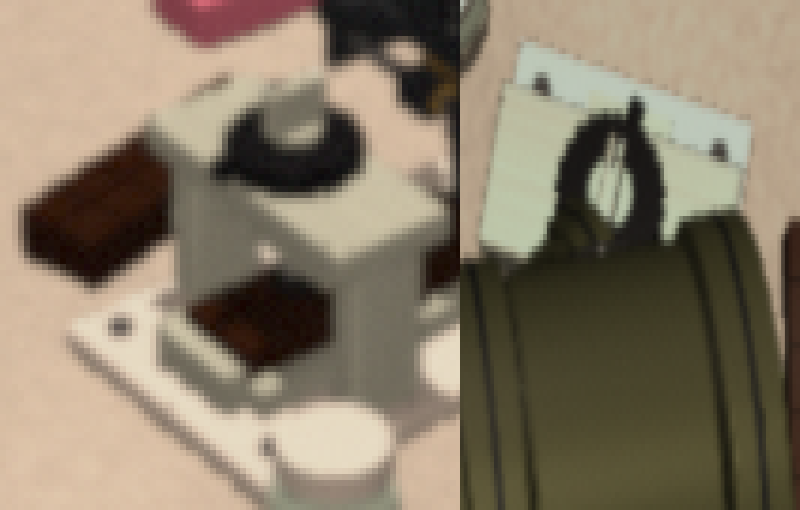

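The scene crop shows the block's far face against the stop, crop (195,315)–(250,365), and the push force climbed with no travel, so the block is home. Back off, rise, and look at the knob from above.

carry_out(targets=[-1,0,0,0,0,0,0,-3,0,0,0,0,0,0,-4,0,0,0,0,0,0,-4,-5,0,0,0,0,0.5,-4,-10,0,0,0,0,0.5,-4,-15,0,0,0,0,0.5,-4,-20,0,0,0,0,1,1,-21,0,0,0,0,1,6,-21,0,0,0,0,1,11,-21,0,0,0,0,1,15,-21,0,0,0,0,1,17,-21,0,0,0,0,1,17,-21,0,0,0,0,1,17,-21,0,0,0,0,1,17,-21,0,0,0,0,1])

```text
clock: 6.6
position: [681.8, -10.5, 265.3]
tcp_rot: [-0.702, 0.703, -0.085, 0.077]
contact_force: [0.3, 0.8, -0.0]
width: 88.3
```

```bash
python3 - <<'E'
from h import *
show();cap('wrist','w2')
E
```

```text
t 6.6 jig [ 51.1   2.8 265.3] q [ 0.13  0.79 -0.37  1.35  0.3   1.07  1.05] F [ 0.3  0.8 -0. ] T [ 0.036 -0.04   0.045] w 88.3 zyaw 1.341 down [-0.011 -0.001 -1.   ]
```

View pics/w2.png

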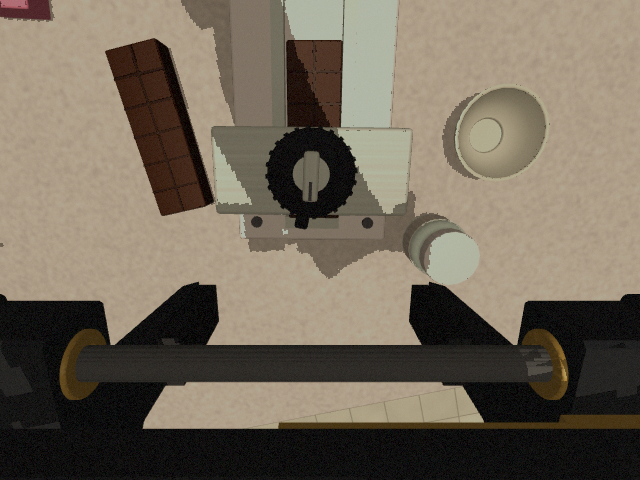

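The wrist view shows the bar knob at (311,176), its ends at about (312,151) and (310,201). The lug is at (301,223), the block's near end at v≈40, and the bridge corners at (212,127), (411,129), (408,214) and (217,212).

```bash
python3 - <<'E'
from h import *
w=load('w2');t=load('t0')
for u,v,z in [(311,176,162),(312,151,162),(310,201,162),(311,173,133),(301,223,125),(212,127,118),(411,129,118),(408,214,118),(217,212,118),(287,40,44),(341,40,44)]: print(u,v,np.round(w2jig(atz(w,u,v,z)),1))
p,e=tri((w,311,176),(t,262/4+264.6,116/4+169.6));print('bar',w2jig(p),e)
p,e=tri((w,311,173),(t,258/4+264.6,132/4+169.6));print('disc',w2jig(p),e)
E
python3 - <<'E'
from h import *
a=cv2.imread('pics/w2.png')[120:235,235:390];cv2.imwrite('pics/w2c.png',cv2.resize(a,None,fx=5,fy=5,interpolation=3))
E
```

```text
311 176 [-1.00e-01  3.00e-01  1.62e+02]
312 151 [-15.4   0.9 162. ]
310 201 [ 15.8  -0.3 162. ]
311 173 [  0.  -0. 133.]
301 223 [ 38.2  -7.6 125. ]
212 127 [-31.6 -72.8 118. ]
411 129 [-31.1  72.8 118. ]
408 214 [ 31.9  75.5 118. ]
217 212 [ 31.4 -73.3 118. ]
287 40 [-108.7  -22.6   44. ]
341 40 [-108.9   24.8   44. ]
bar [-8.28110070e-02 -2.23917108e-01  1.64623467e+02] [np.float64(0.6149807239459465), np.float64(0.6149807239459257)]
disc [  0.37035442   0.53468253 124.39340657] [np.float64(0.6789225108132548), np.float64(0.6789225108132095)]
```

View pics/w2c.png

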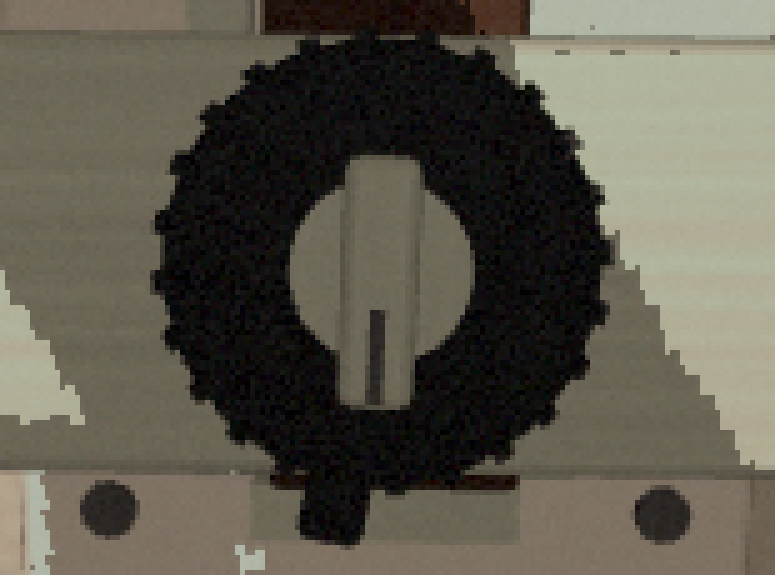

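Knob axis at jig (0,0), bar turned about 0.04 clockwise, block end at about -109, which agrees with home (-110). Go over it and descend.

```bash
python3 - <<'E'
from h import *
print(goal((0,0,205),.04),goal((0,0,165.5),.04))
E
```

```text
(array([-5.05,  6.1 , -0.22]), array([ 0.004,  0.046, -0.01 ])) (array([-5.01, 10.05, -0.21]), array([ 0.004,  0.046, -0.01 ]))
```

carry_out(targets=[-3,2,-0.2,0.004,0.046,-0.01,1,-5.05,5,-0.22,0.004,0.046,-0.01,1,-5.05,6.1,-0.22,0.004,0.046,-0.01,1,-5.05,6.1,-0.22,0.004,0.046,-0.01,1,-5.04,8,-0.22,0.004,0.046,-0.01,1,-5.02,9,-0.21,0.004,0.046,-0.01,1,-5.01,9.7,-0.21,0.004,0.046,-0.01,1,-5.01,10.05,-0.21,0.004,0.046,-0.01,1,-5.01,10.05,-0.21,0.004,0.046,-0.01,1,-5.01,10.05,-0.21,0.004,0.046,-0.01,1])

```text
clock: 7.65
position: [631.9, -1.2, 166.0]
tcp_rot: [0.7, -0.7, 0.097, -0.097]
contact_force: [-0.3, 0.1, -0.3]
width: 88.3
```

```bash
python3 - <<'E'
from h import *
show();print(goal((0,0,165.5),.04))
E
```

```text
t 7.65 jig [4.00e-01 1.00e-01 1.66e+02] q [ 0.1   0.83 -0.32  1.62  0.35  0.74  0.91] F [-0.3  0.1 -0.3] T [-0.019  0.055  0.012] w 88.3 zyaw 1.295 down [ 0.  0. -1.]
(array([-0.04,  0.05, -0.02]), array([-0.   , -0.001,  0.   ]))
```

carry_out(targets=[0,0,0,0,0,0,0,0,0,0,0,0,0,0,0,0,0,0,0,0,0,0,0,0,0,0,0,0,0,0,0,0,0,0,0,0,0,0,0,0,0,0,0,0,0,0,0,0,0,0,0,0,0,0,0,0])

```text
clock: 8.45
position: [631.9, -1.2, 166.0]
tcp_rot: [0.7, -0.7, 0.097, -0.097]
contact_force: [-0.2, -0.1, -1.0]
width: 26.1
```

```bash
cat >m.py <<'E'
from h import *
L=[]
for i in range(4):
    env.capture('top'); s=env.state(); L.append(np.r_[s['wrist_torque'],s['contact_force']])
show();print('mean T,F',np.round(np.mean(L,0),3),'sdTz',np.round(np.std(L,0)[2],3))
E
python3 m.py
```

```text
t 8.65 jig [  0.4   0.2 166. ] q [ 0.1   0.83 -0.32  1.62  0.35  0.74  0.91] F [0.3 0.7 0.5] T [ 0.005 -0.025  0.01 ] w 10.7 zyaw 1.295 down [ 0.001  0.    -1.   ]
mean T,F [-0.001 -0.011 -0.016  0.29   0.066 -0.081] sdTz 0.029
```

Gripped, opening 10.7 mm. Turn 0.2 rad clockwise (+ry) and log the torque, joint 7's as well.

```bash
cat >m.py <<'E'
from h import *
L=[]
for i in range(3):
    env.capture('top'); s,p,R=cur(); L.append(np.r_[s['wrist_torque'][2],s['joint_torque'][6],s['contact_force']])
m=R.as_matrix();L=np.array(L)
print('t',round(s['clock'],2),'turn',round(TH+np.pi/2-np.arctan2(m[1,2],m[0,2]),3),'Tz',np.round(L[:,0],3),'J7',np.round(L[:,1],3),'F',np.round(L[:,2:].mean(0),1),'jig',np.round(w2jig(p),1),'w',round(s['width'],1))
E
python3 m.py
```

```text
t 8.8 turn 0.04 Tz [-0.007  0.006  0.041] J7 [-0.014 -0.013 -0.012] F [-0.3 -0.3 -0.1] jig [4.00e-01 1.00e-01 1.66e+02] w 9.7
```

carry_out(targets=[0,0,0,0,0.05,0,0,0,0,0,0,0.1,0,0,0,0,0,0,0.1,0,0])

```text
clock: 9.1
position: [631.9, -1.2, 166.0]
tcp_rot: [-0.695, 0.695, -0.132, 0.132]
contact_force: [-0.2, -0.0, -1.1]
width: 9.8
```

```bash
python3 m.py
```

```text
t 9.25 turn 0.14 Tz [0.007 0.008 0.026] J7 [-0.061  0.004  0.016] F [ 0.1  0.1 -0.7] jig [4.00e-01 1.00e-01 1.66e+02] w 9.5
```

carry_out(targets=[0,0,0,0,0.05,0,0,0,0,0,0,0.1,0,0,0,0,0,0,0.1,0,0])

```text
clock: 9.55
position: [631.9, -1.2, 166.0]
tcp_rot: [0.687, -0.687, 0.166, -0.166]
contact_force: [-0.3, -0.1, -0.7]
width: 9.4
```

```bash
python3 m.py
```

```text
t 9.7 turn 0.239 Tz [ 0.028 -0.024 -0.004] J7 [-0.063 -0.001  0.009] F [-0.1 -0.2  0.1] jig [  0.4   0.2 166. ] w 9.9
```

At rest the drag fades almost to zero, so I'll also read the torque right at the end of a moving step.

```bash
sed -i '/^L=\[\]/a s,p,R=cur();print("moving Tz",round(s["wrist_torque"][2],3),"J7",round(s["joint_torque"][6],3))' m.py; rm -f /tmp/x; python3 - <<'E'
from h import *
c=cap('top','t2');b=cap('scene','s2')
cv2.imwrite('pics/k2.png',np.hstack([cv2.resize(c['pixels'][185:225,305:355,::-1],(400,320),interpolation=3),cv2.resize(b['pixels'][225:285,255:330,::-1],(400,320),interpolation=3)]))
E
```

carry_out(targets=[0,0,0,0,0.01,0,0,0,0,0,0,0.02,0,0,0,0,0,0,0.03,0,0])

```text
clock: 10.1
position: [631.9, -1.3, 166.0]
tcp_rot: [0.685, -0.685, 0.176, -0.177]
contact_force: [-1.2, -1.1, 0.3]
width: 9.7
```

```bash
python3 m.py
```

```text
moving Tz 0.183 J7 -0.087
t 10.25 turn 0.269 Tz [0.127 0.143 0.155] J7 [-0.151 -0.185 -0.146] F [-0.   0.2  0.3] jig [4.00e-01 1.00e-01 1.66e+02] w 9.4
```

carry_out(targets=[0,0,0,0,0.01,0,0,0,0,0,0,0.02,0,0,0,0,0,0,0.03,0,0])

```text
clock: 10.55
position: [631.9, -1.3, 166.0]
tcp_rot: [0.682, -0.682, 0.187, -0.187]
contact_force: [-0.7, 0.2, 0.5]
width: 9.8
```

```bash
python3 m.py
```

```text
moving Tz 0.108 J7 -0.091
t 10.7 turn 0.299 Tz [0.151 0.131 0.133] J7 [-0.152 -0.184 -0.143] F [-0.3 -0.4 -0.3] jig [4.00e-01 1.00e-01 1.66e+02] w 9.9
```

View pics/k2.png

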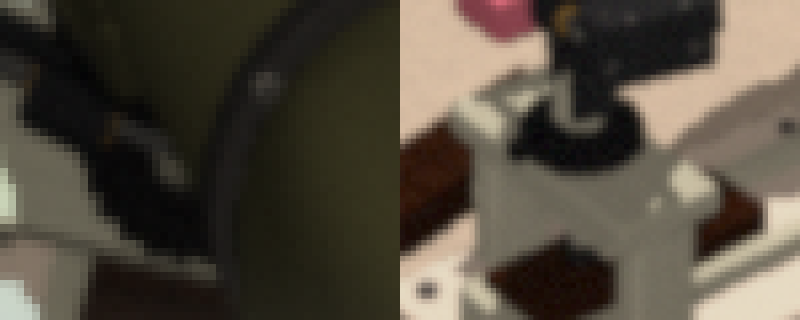

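The fingers hold the knob well, and the slow 0.03 rad step gives a repeatable rest pattern (J7 about -0.152, -0.184, -0.143). Use that step throughout and watch for a rise.

carry_out(targets=[0,0,0,0,0.01,0,0,0,0,0,0,0.02,0,0,0,0,0,0,0.03,0,0])

```text
clock: 11.0
position: [631.9, -1.2, 166.0]
tcp_rot: [0.679, -0.679, 0.197, -0.197]
contact_force: [-0.6, -0.7, 1.4]
width: 9.3
```

```bash
python3 m.py
```

```text
moving Tz 0.189 J7 -0.091
t 11.15 turn 0.329 Tz [0.134 0.179 0.183] J7 [-0.152 -0.184 -0.143] F [0.1 0.4 0.4] jig [4.00e-01 1.00e-01 1.66e+02] w 9.8
```

carry_out(targets=[0,0,0,0,0.01,0,0,0,0,0,0,0.02,0,0,0,0,0,0,0.03,0,0])

```text
clock: 11.45
position: [631.9, -1.2, 166.0]
tcp_rot: [0.676, -0.676, 0.207, -0.208]
contact_force: [0.4, 0.5, -0.1]
width: 9.6
```

```bash
python3 m.py
```

```text
moving Tz 0.148 J7 -0.091
t 11.6 turn 0.359 Tz [0.104 0.134 0.118] J7 [-0.152 -0.184 -0.143] F [ 0.4 -0.1  0.5] jig [4.00e-01 1.00e-01 1.66e+02] w 9.8
```

carry_out(targets=[0,0,0,0,0.01,0,0,0,0,0,0,0.02,0,0,0,0,0,0,0.03,0,0])

```text
clock: 11.9
position: [631.9, -1.3, 166.0]
tcp_rot: [0.673, -0.673, 0.217, -0.218]
contact_force: [0.3, -0.8, -0.6]
width: 9.2
```

```bash
python3 m.py
```

```text
moving Tz 0.118 J7 -0.091
t 12.05 turn 0.39 Tz [0.159 0.19  0.102] J7 [-0.154 -0.185 -0.145] F [-0.   0.  -0.3] jig [4.00e-01 1.00e-01 1.66e+02] w 9.7
```

J7 repeats to about 0.001 N m, so contact will show clearly.

carry_out(targets=[0,0,0,0,0.01,0,0,0,0,0,0,0.02,0,0,0,0,0,0,0.03,0,0])

```text
clock: 12.35
position: [631.9, -1.3, 166.0]
tcp_rot: [0.669, -0.669, 0.227, -0.228]
contact_force: [1.1, 0.3, -0.4]
width: 9.3
```

```bash
python3 m.py
```

```text
moving Tz 0.171 J7 -0.124
t 12.5 turn 0.42 Tz [0.185 0.145 0.168] J7 [-0.187 -0.218 -0.177] F [ 0.1 -0.5  0.4] jig [  0.4   0.2 166. ] w 9.8
```

carry_out(targets=[0,0,0,0,0.01,0,0,0,0,0,0,0.02,0,0,0,0,0,0,0.03,0,0])

```text
clock: 12.8
position: [631.9, -1.3, 166.0]
tcp_rot: [0.666, -0.666, 0.238, -0.238]
contact_force: [-0.3, -1.1, 0.4]
width: 10.1
```

```bash
python3 m.py
```

```text
moving Tz 0.216 J7 -0.156
t 12.95 turn 0.45 Tz [0.196 0.217 0.196] J7 [-0.219 -0.25  -0.209] F [-0.6 -0.7  0.3] jig [4.00e-01 1.00e-01 1.66e+02] w 9.7
```

The rise is 0.0665 N m, which is about 8.3 N, with a slope near 136 N/rad and contact at turn ≈0.389. 0.013 rad more gives about 10 N.

carry_out(targets=[0,0,0,0,0.005,0,0,0,0,0,0,0.01,0,0,0,0,0,0,0.014,0,0])

```text
clock: 13.25
position: [631.9, -1.3, 166.0]
tcp_rot: [0.664, -0.664, 0.242, -0.242]
contact_force: [0.3, -0.8, 0.0]
width: 9.6
```

```bash
python3 m.py
```

```text
moving Tz 0.266 J7 -0.221
t 13.4 turn 0.464 Tz [0.261 0.185 0.293] J7 [-0.243 -0.255 -0.238] F [-0.3 -0.5 -0.2] jig [4.00e-01 1.00e-01 1.66e+02] w 9.7
```

Press about 10 N. Open, then rise straight up and back away.

carry_out(targets=[0,0,0,0,0,0,0.3,0,0,0,0,0,0,0.6,0,0,0,0,0,0,0.6,0,0,0,0,0,0,0.6,0,0,0,0,0,0,0.6,0,0,0,0,0,0,0.6,0,-2,0,0,0,0,0.6,0,-6,0,0,0,0,0.6,0,-10,0,0,0,0,0.6,2.5,-10,0,0,0,0,0.6,5,-10,0,0,0,0,0.6,5,-10,0,0,0,0,0.6,5,-10,0,0,0,0,0.6])

```text
clock: 14.7
position: [669.8, -33.5, 265.6]
tcp_rot: [-0.664, 0.664, -0.243, 0.242]
contact_force: [-0.3, -0.3, 0.5]
width: 52.8
```

```bash
python3 - <<'E'
from h import *
show();c=cap('wrist','w3');cap('top','t3')
cv2.imwrite('pics/w3b.png',c['pixels'][:,:,::-1])
E
```

```text
t 14.7 jig [ 44.8 -22.4 265.6] q [ 0.1   0.76 -0.23  1.41  0.19  1.    0.7 ] F [-0.3 -0.3  0.5] T [-0.089  0.005  0.001] w 52.8 zyaw 0.871 down [-0.  0. -1.]
```

View pics/w3b.png

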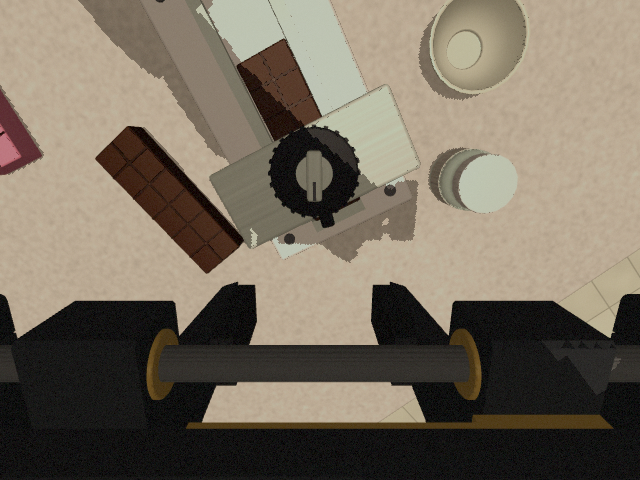

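Bar ends are at (314,151) and (314,200), the lug at (327,219), and the block's near end at (238,66)–(284,40). I'll check these, and hand in if they are good.

```bash
python3 - <<'E'
from h import *
w=load('w3')
for n,u,v,z in [('bar',314,151,162),('bar',314,200,162),('lug',327,219,125),('blk',238,66,44),('blk',284,40,44)]: print(n,np.round(w2jig(atz(w,u,v,z)),1))
print('before: lug 38.2,-7.6')
E
```

```text
bar [-13.6   7.  162. ]
bar [ 13.8  -6.6 162. ]
lug [ 36.3  -6.8 125. ]
blk [-107.4  -21.8   44. ]
blk [-107.4   24.6   44. ]
before: lug 38.2,-7.6
```

```bash
python3 -c "
from h import *
print(env.hand_in())"
```

```text
the job is handed in; nothing more can be done
None
```

The block is home against the end stop and clamped at about 10 N. I let go of the knob, backed the gripper clear and handed the job in at about 15 s. No verdict was reported.

- **Block:** I pushed it with closed fingers until it stopped moving and the force climbed to about 9 N. Its near end measured x -107 to -109 mm afterwards, against -110 mm when fully home. The 1–3 mm difference is about the camera calibration error.
- **Clamp:** I turned the bar knob in 0.03 rad steps and felt contact at about 0.39 rad. I stopped at 0.464 rad. The angle past contact gives about 10.2 N and the joint torque rise gives about 10.7 N. The last step was smaller than the others, so that torque reading is a little less certain. After release the bar still stood at about 0.46 rad.
- **Outer knob:** its lug turned about 0.01 rad between views by angle. The measured positions differ by 2 mm, mostly radial, so I take that as picture-reading error.
- **Other objects:** I planned no contact with any of them. In the last wrist view the spare block, bowl and jar looked in place, but I did not measure them. The spatula, tongs, ticket and cup were not checked again.

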